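# Empty the dustpan of offcuts into the scrap basket on the rail

## Robot

A 7-joint arm with a two-finger parallel gripper is mounted at the origin on the work surface. World frame = base frame: x ahead of the robot, y to its left, z up, the work surface at z = 0. Lengths are in mm, angles in rad, forces in N, time in s.
With the tool pointing down it reaches from about 400 to 875 mm from the base axis. Payload 4.4 kg.
Tool frame: the origin (TCP) lies between the finger pads; the fingertips stand 17 mm ahead of it and the grasp point (between the pads) lies 2 mm behind it; z points along the fingers, y is the line along which they close (so a half turn about z gives the same grasp; the last joint's range is limited). The gripper opens to 85 mm and grips with 20 to 120 N. Pads are 22 mm wide; open, the fingers measure 114 mm over their backs; the gripper's body (76 mm by 85 mm) begins 54 mm behind the grasp point. The pads swing forward as they close: fully open they stand 13 mm farther back than shut.
Start: joints at [-1.306, 0.628, 0.038, 1.517, -0.027, 0.996, -0.02], TCP at [211.097, 614.781, 248.313] pointing down, gripper open.
Joint ranges: [-3.06, 3.06], [-0.37, 2.12], [-1.25, 1.32], [0.18, 2.47], [-1.1, 4.24], [0.23, 1.98], [-2.94, 2.94]. Speed limits (rad/s): [2.57, 2.57, 3.14, 3.14, 3.14, 3.14, 3.14].

## Interface

Orientations are given as [roll, pitch, yaw] about the fixed x, y, z axes, in that order (R = Rz(yaw) Ry(pitch) Rx(roll)).
In Python, from cell import sensors, get_image, ctrl gives the robot as it stands.
- The arm moves only by the tool send_rows, never from a script. Its argument "series" is a list of rows, each a list of 3 entries, a list of its own where there are three numbers: the finger opening in mm, from 0 to 85.4, then the shift along the world's x, y, z in units of 60 mm (1.0 is 60 mm), then the turn, a rotation vector about the world's x, y, z in units of 5 degrees (1.0 is 5 degrees). A call has 1 to 8 rows; each row shifts and turns the commanded pose from where the row before left it; what a row does not reach is not made up. A row lasts 1/8 s, in which the tool goes at most 62.5 mm and 10.7 degrees, less where a joint would pass 70% of its speed; a pose out of reach is approached as far as the arm can. A call is refused whole if a number of a shift passes 1 or a number of a turn 1, either way. A call with a gripper value outside its range is refused whole. The fingers move at their own pace and stop on an object; the grip force is fixed at half the most. Time passes only in rows, so rows that do not move let the fingers close. It gives the time, the measured TCP pose, the force, the opening and the grip force at its end, in the units of the state.
- sensors.read_state(): the state, without advancing time (a new reading comes with each control period).
- get_image(name): name is "scene" or "top"; returns a dict with "img" (420x560x3 uint8, red, green, blue), "depth" (420x560 float32, mm along the optical axis (not along the pixel's ray), 0 where there is no reading), "vfov" (degrees; the focal length in pixels is half the picture's height over the tangent of half this angle, whatever the lens; pixels are square), "cx", "cy" (the principal point, pixels), "world_to_cam" (4x4, takes a point from world to camera coordinates). Camera axes: x right, y down, z forward; pixel columns grow to the right and rows downward; lengths in mm; the calibration is good to about 2 mm. A picture is of the moment at which its call begins.
- ctrl.finish_job(): hands the job in; it is judged then, once.
The state is a dict: "clock": time; "qpos": joint angles; "qd": joint speeds; "tau": joint torques, N m; "eef_pos": TCP position; "tool_rot": TCP orientation; "force": force on the tool from outside, world axes, zero at the start; "torque": the same for the moment, N m; "width": finger opening in mm; "gripper_force": force on a finger pad.
Only numpy, scipy, OpenCV 4.12 (cv2) and the standard library are available. Lean on these libraries where they do the work, as an engineer would, in place of code of your own. Each camera call takes 0.05 s, during which the arm holds its last target. There are 200 camera calls.

## Task

Someone has left the black hand brush lying across the wide scrap basket that hangs on the rail: lift it off and lay it on the bench. Then carry the loaded dustpan over that basket, tip all five timber offcuts into it, and set the empty dustpan back down flat on the bench. Set the brush and the dustpan down, do not drop them, and leave the scraper, roller handle, bottle and tin where they are.

Things in the scene. Friction and masses are not known exactly. Their poses are not given: they have to be found in the camera images.
- scrap_basket: wide grey plastic basket hooked on the rail, fixed, 190 (x) x 130 (y) x 110 (z) mm outside, floor and walls 4 mm, rim 7 mm thick. Origin: centre of its underside, 30 mm above the bench; x along the rail, y to the panel behind it, z up. The brush lies across its rim at the start. It hangs either nearer to the robot than the tool basket or farther
- scrap_mouth (a point): centre of the scrap basket's open top, level with the rim, 140 mm above the bench; the opening is 176 mm along the rail x 116 mm. At its back two 18 mm wide hooks, 67 mm either side of the middle, rise 57 mm above the rim; the rail stands 2 mm behind the back and the panel 24 mm
- tool_basket: the narrow grey plastic basket on the same rail, 130 x 130 x 110 mm, with the quart tin in it; 25 mm beside the scrap basket. Origin and axes as the scrap basket's. Fixed; leave alone
- panel: white end panel of the bench, fixed, 640 (x) x 18 x 270 mm high. Carries the aluminium rail (30 mm high, middle 178 mm above the bench, front 22 mm off the panel) and, below it, a green toggle-switch box 84 x 84 mm, 50 mm deep (toggle to 70 mm), centred at x = +255 mm. Origin: bottom middle of its front face; x along the rail, y into the panel, z up
- dustpan: grey plastic dustpan, 0.15 to 0.23 kg, at the start flat on the bench with five loose offcuts. Pan 150 (x) x 140 mm (y), floor and walls 4 mm, rear wall 48 mm high, sides falling from 48 mm at the rear to 12 mm at the mouth (+x end), which is open with no lip. Straight handle on the rear (see pan_grip). Origin: centre of the pan's underside, x to the mouth, z up
- pan_grip (a point): middle of the dustpan's handle, at (-130, 0, 47) mm in its frame. The handle is 26 mm wide (y) with flat upright sides, 22 mm deep, and runs from (-75, 0, 36) back and up to (-185, 0, 58) mm; grip it across its width
- pan_lip (a point): middle of the dustpan's open front edge, at (75, 0, 2) mm in its frame. The offcuts begin to slide out when the floor slopes by 25 to 36 degrees
- brush: black hand brush, 0.12 kg, lying bristles up, along the rail, on the scrap basket's side rims. 212 mm long (x +-106). Handle (x -106 to -12) 26 mm wide, 16 mm thick; block (x -12 to 106) 42 mm wide, 16 mm thick, with a solid 32 mm wide, 30 mm high tuft of bristles on top (to z = 46 mm). Origin: centre of its flat underside, z up to the bristles
- brush_grip (a point): balance point of the brush: middle of the block's thickness, at (30, 0, 12) mm in the brush's frame; grip the block there across its 42 mm width
- offcut0: timber offcut 64 x 36 x 26 mm, plain wood, 20 to 45 g; origin at its middle, x along its length, z up as it lies now. One end is mitred
- offcut1: timber offcut 62 x 34 x 32 mm, plain wood, 20 to 45 g; origin at its middle, x along its length, z up as it lies now. 
- offcut2: timber offcut 66 x 36 x 24 mm, plain wood, 20 to 45 g; origin at its middle, x along its length, z up as it lies now. 
- offcut3: timber offcut 68 x 36 x 26 mm, plain wood, 20 to 45 g; origin at its middle, x along its length, z up as it lies now. One end is mitred
- offcut4: timber offcut 62 x 40 x 30 mm, plain wood, 20 to 45 g; origin at its middle, x along its length, z up as it lies now. 
- scraper: grey steel scraper with a dark wooden handle, lying flat beside the dustpan's handle, 180 mm long (x -90 to +90), handle (-x) 26 mm wide and 20 mm high, blade (+x) 72 mm wide and 4 mm thick. Origin: middle of its underside. Leave alone
- roller_handle: yellow plastic roller handle, 26 mm wide and 22 mm high, with a cranked 9 mm steel wire, lying flat beside the dustpan's handle; 182 mm long (x -92 to +90), wire within 35 mm either side (y). Origin: under the middle. Leave alone
- bottle: closed white plastic bottle with a black cap standing between the dustpan and the baskets, 63 mm diameter, 185 mm high. Origin: centre of its underside. Leave alone
- tin: closed quart tin, 109 mm diameter, 121 mm high, standing in the narrow basket, its top about 15 mm above the rim. Origin: centre of its underside. Leave alone
Not all that is in view belongs to the job. Several things have the shape of the brush; the one meant has the colours described above.

How it is judged (in metres and radians):
On the way, in this order (a step that is already met when the one before it is completed fails the run):
1. the brush lies on the bench, released (height (world z) of brush between -0.01 and 0.05 m and contact force between the fingers and brush below 0.1 N and linear speed of brush below 0.03 m/s), for 0.2 s.
2. the dustpan's front edge is above the scrap basket with all five offcuts still in the pan (x of pan_lip in the frame of scrap_basket between -0.1 and 0.1 m and y of pan_lip in the frame of scrap_basket between -0.085 and 0.075 m and z of pan_lip in the frame of scrap_basket between 0.08 and 0.3 m and x of offcut0 in the frame of dustpan between -0.075 and 0.09 m and y of offcut0 in the frame of dustpan between -0.075 and 0.075 m and z of offcut0 in the frame of dustpan between 0 and 0.09 m and x of offcut1 in the frame of dustpan between -0.075 and 0.09 m and y of offcut1 in the frame of dustpan between -0.075 and 0.075 m and z of offcut1 in the frame of dustpan between 0 and 0.09 m and x of offcut2 in the frame of dustpan between -0.075 and 0.09 m and y of offcut2 in the frame of dustpan between -0.075 and 0.075 m and z of offcut2 in the frame of dustpan between 0 and 0.09 m and x of offcut3 in the frame of dustpan between -0.075 and 0.09 m and y of offcut3 in the frame of dustpan between -0.075 and 0.075 m and z of offcut3 in the frame of dustpan between 0 and 0.09 m and x of offcut4 in the frame of dustpan between -0.075 and 0.09 m and y of offcut4 in the frame of dustpan between -0.075 and 0.075 m and z of offcut4 in the frame of dustpan between 0 and 0.09 m), for 0.1 s.
3. the dustpan is tipped there, mouth down by more than 0.5 rad (x of pan_lip in the frame of scrap_basket between -0.1 and 0.1 m and y of pan_lip in the frame of scrap_basket between -0.085 and 0.075 m and z of pan_lip in the frame of scrap_basket between 0.08 and 0.3 m and angle between dustpan's own z axis and vertical above 0.5 rad), for 0.1 s.
At the end, for the whole second after the job is handed in: All five offcuts lie at rest in the scrap basket, their middles within its walls and below its rim; the dustpan stands flat on the bench the right way up (underside within 8 mm of the bench, tilt under 0.08 rad), the brush lies on the bench (origin under 50 mm high), both released and at rest (x of offcut0 in the frame of scrap_basket between -0.095 and 0.095 m and y of offcut0 in the frame of scrap_basket between -0.065 and 0.065 m and z of offcut0 in the frame of scrap_basket between 0 and 0.11 m and linear speed of each of offcut0, offcut1, offcut2, offcut3, offcut4, dustpan, brush below 0.02 m/s and x of offcut1 in the frame of scrap_basket between -0.095 and 0.095 m and y of offcut1 in the frame of scrap_basket between -0.065 and 0.065 m and z of offcut1 in the frame of scrap_basket between 0 and 0.11 m and x of offcut2 in the frame of scrap_basket between -0.095 and 0.095 m and y of offcut2 in the frame of scrap_basket between -0.065 and 0.065 m and z of offcut2 in the frame of scrap_basket between 0 and 0.11 m and x of offcut3 in the frame of scrap_basket between -0.095 and 0.095 m and y of offcut3 in the frame of scrap_basket between -0.065 and 0.065 m and z of offcut3 in the frame of scrap_basket between 0 and 0.11 m and x of offcut4 in the frame of scrap_basket between -0.095 and 0.095 m and y of offcut4 in the frame of scrap_basket between -0.065 and 0.065 m and z of offcut4 in the frame of scrap_basket between 0 and 0.11 m and height (world z) of dustpan between -0.01 and 0.008 m and angle between dustpan's own z axis and vertical below 0.08 rad and height (world z) of brush between -0.01 and 0.05 m); the robot touches nothing.
It fails at once if the scraper, roller handle, bottle or tin is moved by more than 25 mm or tipped (distance of any of scraper, roller_handle, bottle, tin from where it was at the start of the episode above 0.025 m or angle between any of scraper, roller_handle, bottle, tin's own z axis and vertical above 0.3 rad).
It fails at once if the brush is dropped: it is 50 to 120 mm above the bench and the fingers do not hold it (height (world z) of brush between 0.05 and 0.12 m and contact force between the fingers and brush below 0.05 N).
It fails at once if the dustpan is dropped: more than 30 mm above the bench and the fingers do not hold it (height (world z) of dustpan above 0.03 m and contact force between the fingers and dustpan below 0.05 N).
It also fails if it takes over 72 s, if anything falls off the work surface, if the arm or the gripper's body presses on something with over 40 N, if the wrist force passes 120 N, or if a joint passes its speed limit or range.

## Working session

There is one attempt and no reset: what is moved stays moved. The work goes in short steps, Python scripts to look and compute and a tool call to move; the robot and the scene stay as the last step left them, time stands still between calls to the robot, and variables do not carry over. Pictures are saved under pics/ and viewed, at most 10 in all, crops included, and the job is handed in when it is done.

Besides the shell and the picture viewer there is one more tool, called after "Emit:" as name(argument=value, ...) on one line, values as JSON. send_rows: Moves the arm, as the interface text tells. Its arguments: {"type":"object","properties":{"series":{"type":"array"}},"required":["series"]}

```bash
mkdir -p pics; ls; cat > h.py <<'E'
import numpy as np, cv2
from cell import sensors, get_image, ctrl
def cam(n):
    d=get_image(n); h=d['img'].shape[0]
    d['f']=h/2/np.tan(np.radians(d['vfov'])/2); return d
def cloud(d):
    Z=d['depth']; v,u=np.indices(Z.shape)
    P=np.stack([(u-d['cx'])*Z/d['f'],(v-d['cy'])*Z/d['f'],Z],-1)
    M=np.linalg.inv(d['world_to_cam']); W=P@M[:3,:3].T+M[:3,3]
    W[Z<=0]=np.nan; return W
def save(im,p): cv2.imwrite(p,cv2.cvtColor(im,cv2.COLOR_RGB2BGR))
E
python3 - <<'E'
from h import *
for n in('scene','top'):
    d=cam(n); save(d['img'],f'pics/{n}0.png'); np.savez(f'{n}0.npz',img=d['img'],W=cloud(d))
    print(n,d['f'],d['cx'],d['cy'],np.linalg.inv(d['world_to_cam']).round(2).tolist())
print(sensors.read_state())
E
```

```text
pics
scene 474.7543610483917 286.1838246499279 201.34421605990516 [[-0.31, 0.77, -0.56, 1146.49], [0.95, 0.25, -0.19, 282.9], [-0.01, -0.59, -0.81, 945.18], [0.0, 0.0, 0.0, 1.0]]
top 425.1821843539942 276.9484525982135 216.053694880014 [[0.03, -0.99, 0.16, 423.38], [-1.0, -0.03, 0.0, 88.85], [-0.0, -0.16, -0.99, 1076.68], [0.0, 0.0, 0.0, 1.0]]
{'clock': 0.1, 'qpos': array([-1.30577847,  0.62922518,  0.03846521,  1.51824707, -0.02701334,
        0.99626375, -0.01997169]), 'qd': array([ 0.00062357, -0.00190936, -0.00029913, -0.00307701,  0.00086057,
       -0.00117579,  0.00043425]), 'tau': array([ 2.52197562e-03, -5.64542735e+01,  1.23015281e+00, -1.93973798e+01,
        1.11891754e-02,  5.42186288e-03,  2.03393245e-05]), 'eef_pos': array([210.94425919, 614.28491668, 247.50650384]), 'tool_rot': array([-3.13996778e+00,  1.47422484e-05,  2.81077979e+00]), 'force': array([ 0.91908848, -0.86363318, -0.15162977]), 'torque': array([-0.00073421, -0.01549323, -0.01198048]), 'gripper_force': 0.0, 'width': 85.77304710171266}
```

View pics/scene0.png

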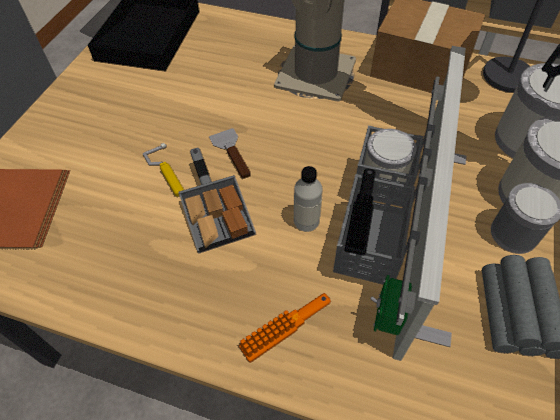

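View pics/top0.png

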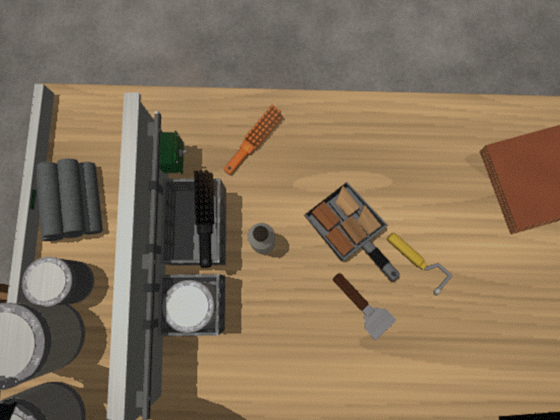

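The scene shows the black brush on the wide basket (scene 362,210; top 204,215), an orange brush of the same shape on the bench (scene 285,325; top 255,140) and something black in a can behind the panel (scene 550,85). The dustpan is at top (345,222), its handle at (382,262). I choose the black one on the basket and check it in a crop.

```bash
cat > m.py <<'E'
from h import *
z=np.load('top0.npz'); im=z['img']; W=z['W']; hsv=cv2.cvtColor(im,cv2.COLOR_RGB2HSV)
def rect(m,name):
    P=W[m]; P=P[~np.isnan(P[:,0])]
    r=cv2.minAreaRect(P[:,:2].astype(np.float32)); 
    c=P[:,:2].mean(0); ev,V=np.linalg.eigh(np.cov((P[:,:2]-c).T))
    print(name,len(P),'rect',np.round(r[0],1),np.round(r[1],1),round(r[2],1),'axisdeg',round(np.degrees(np.arctan2(V[1,1],V[0,1])),1),'z',np.percentile(P[:,2],[2,50,98]).round(1))
    return P
v,u=np.indices(im.shape[:2]); box=lambda a,b,c,d:(u>=a)&(u<=c)&(v>=b)&(v<=d)
val=hsv[...,2]; sat=hsv[...,1]
Z=W[...,2]
rect(box(185,160,225,275)&(Z>147)&(val<70),'brush')
rect(box(185,160,225,275)&(Z>175),'bristles')
rect(box(110,90,150,400)&(abs(Z-270)<8),'paneltop')
rect(box(160,170,226,268)&(abs(Z-140)<5)&(val>40),'scraprim')
rect(box(160,270,226,340)&(abs(Z-140)<5),'toolrim')
rect(box(160,270,226,340)&(abs(Z-155)<6),'tin')
rect(box(240,210,285,260)&(Z>170),'bottlecap')
P=rect(box(300,180,390,270)&(Z>6)&(Z<70)&(sat<80),'pan?')
P=rect(box(366,240,402,285)&(Z>30)&(val<80),'handle')
h=box(366,240,402,285)&(Z>30)
rect(h,'handle2')
rect(box(386,230,428,272)&(Z>8),'yellow'); rect(box(330,270,400,340)&(Z>8),'scr')
rect(box(300,180,390,262)&(Z>16)&(sat>90),'offcuts')
rect(box(160,130,186,172)&(Z>20),'green')
rect(box(220,100,285,178)&(Z>8),'orange')
a=im[150:280,160:240]; b=im[175:300,290:410]
save(np.hstack([cv2.resize(a,(370,600)),cv2.resize(b,(420,600))]),'pics/crop.png')
E
python3 m.py
```

```text
brush 1553 rect [563.5 254.7] [209.1  42.2] 3.2 axisdeg -176.8 z [151.5 159.4 188.4]
bristles 574 rect [610.3 257.6] [111.7  30.5] 3.7 axisdeg -176.3 z [175.7 185.4 189.3]
paneltop 416 rect [504.8 370.1] [580.9  12.9] 2.0 axisdeg -178.0 z [269.6 274.5 277.8]
scraprim 809 rect [563.  287.8] [190.1 132.4] 2.1 axisdeg -173.9 z [135.9 140.2 143.7]
toolrim 674 rect [378.4 278.7] [129.  127.8] 2.4 axisdeg -139.7 z [135.9 140.2 143.7]
tin 2084 rect [375.5 279.2] [106.6 109.2] 1.5 axisdeg 104.1 z [150.  154.6 158.6]
bottlecap 197 rect [531.8 129.6] [32.3 31.1] 59.9 axisdeg -137.9 z [173.  185.2 188.3]
pan? 1109 rect [ 561.7 -106.5] [234.5 154.1] 39.4 axisdeg -142.7 z [ 6.2 36.4 63.5]
handle 326 rect [ 489.8 -156.7] [108.7  27.4] 40.3 axisdeg -143.4 z [47.8 58.4 68.8]
handle2 523 rect [ 491.6 -155.2] [113.6  27.4] 39.5 axisdeg -142.6 z [45.1 58.8 68.9]
yellow 611 rect [ 516.2 -221. ] [ 97.5 119.3] 7.2 axisdeg 64.7 z [ 9.5 21.8 66.9]
scr 699 rect [ 388.7 -126.2] [151.5 149.2] 5.1 axisdeg 98.5 z [ 8.6 20.1 68.8]
offcuts 1947 rect [562.3 -95.3] [209.6 138.2] 40.5 axisdeg 56.6 z [19.2 31.6 41.2]
green 920 rect [740.9 348. ] [104.6  69.6] 2.3 axisdeg 176.4 z [ 65.2 133.  139.2]
orange 1144 rect [793.4 167. ] [ 43.1 210.7] 51.9 axisdeg 141.5 z [10.2 21.8 48.6]
```

View pics/crop.png

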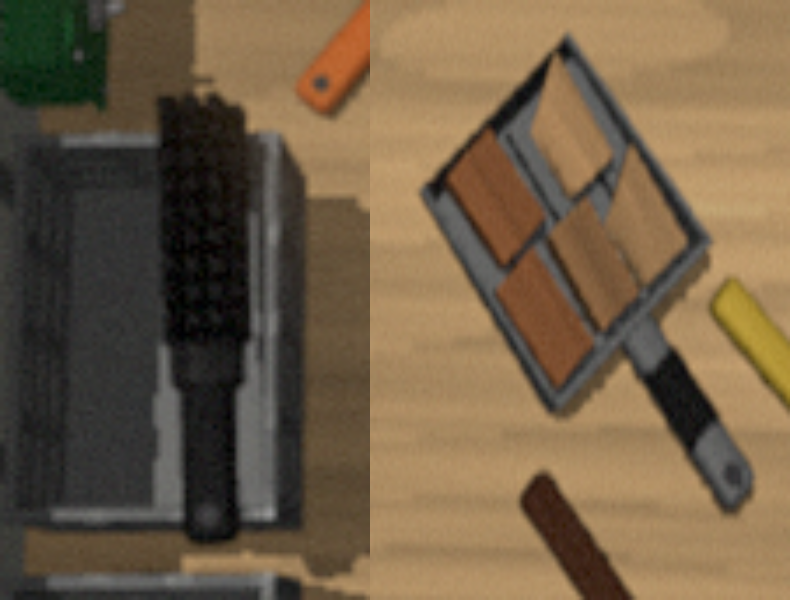

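The crop confirms a black brush, bristles up, with its block at the +x end near the front rim. The five offcuts sit in the pan, with its mouth toward +x+y. First I go up over the panel, then across to above the brush.

Emit:
send_rows(series=[[85,[0,0,1],[0,0,0]],[85,[0,0,1],[0,0,0]],[85,[0.7,-0.65,0],[0,0,0.5]],[85,[0.7,-0.65,0],[0,0,0.5]],[85,[0.7,-0.65,0],[0,0,0.5]],[85,[0.7,-0.65,0],[0,0,0.5]],[85,[0.7,-0.65,0],[0,0,0.5]],[85,[0.7,-0.65,0],[0,0,0.5]]])

```text
clock: 1.1
eef_pos: [464.1, 379.3, 368.0]
tool_rot: [-3.141, -0.0, 3.074]
force: [1.0, 1.2, 0.5]
width: 85.0
gripper_force: 0.0
```

Emit:
send_rows(series=[[85,[0.7,-0.65,0],[0,0,0.5]],[85,[0.7,-0.65,0],[0,0,0.5]],[85,[0.7,-0.65,0],[0,0,0.5]],[85,[0,0,0],[0,0,0]],[85,[0,0,0],[0,0,0]]])

```text
clock: 1.72
eef_pos: [588.6, 264.0, 367.6]
tool_rot: [3.141, -0.002, -3.08]
force: [0.5, 0.4, 0.5]
width: 85.1
gripper_force: 0.0
```

```bash
python3 - <<'E'
from h import *
s=sensors.read_state(); print({k:np.round(s[k],3) for k in('clock','qpos','eef_pos','tool_rot','force')})
z=np.load('top0.npz'); im=z['img'];W=z['W'];v,u=np.indices(im.shape[:2])
a=np.radians(40);g=np.array([490.5,-156.])
o=g+130*np.array([np.cos(a),np.sin(a)]);print('pan o',o)
q=W[...,:2]-o;X=q@[np.cos(a),np.sin(a)];Y=q@[-np.sin(a),np.cos(a)]
m=(u>300)&(u<430)&(v>180)&(v<340)&(W[...,2]>7)&(W[...,2]<75)
for x0 in range(-250,100,15):
    k=m&(X>=x0)&(X<x0+15)
    print(x0,[ (int(Y[k&(abs(Y-y)<5)].size)) for y in range(-100,101,10)])
E
```

```text
{'clock': np.float64(1.725), 'qpos': array([-0.483,  0.528,  0.033,  1.359, -0.018,  1.256,  1.183]), 'eef_pos': array([588.62 , 264.024, 367.639]), 'tool_rot': array([ 3.141e+00, -2.000e-03, -3.080e+00]), 'force': array([0.508, 0.402, 0.502])}
pan o [590.08577761 -72.43761074]
-250 [0, 0, 0, 0, 0, 0, 0, 0, 0, 0, 0, 0, 0, 0, 0, 0, 0, 3, 3, 3, 3]
-235 [1, 11, 2, 0, 0, 0, 0, 0, 0, 0, 0, 0, 0, 0, 0, 0, 1, 3, 4, 2, 3]
-220 [0, 15, 21, 2, 0, 0, 0, 0, 0, 0, 0, 0, 0, 0, 0, 0, 0, 0, 4, 20, 23]
-205 [0, 15, 23, 22, 0, 0, 0, 0, 0, 0, 0, 0, 0, 0, 0, 0, 0, 0, 2, 23, 26]
-190 [0, 16, 24, 30, 0, 0, 0, 0, 0, 8, 15, 17, 0, 0, 0, 0, 0, 0, 1, 27, 24]
-175 [0, 9, 26, 28, 7, 0, 0, 0, 0, 17, 32, 32, 0, 0, 0, 0, 0, 0, 1, 25, 25]
-160 [0, 6, 22, 28, 16, 0, 0, 0, 0, 20, 27, 30, 0, 0, 0, 0, 0, 0, 0, 21, 25]
-145 [0, 2, 19, 26, 20, 0, 0, 0, 0, 22, 27, 31, 0, 0, 0, 0, 0, 0, 0, 16, 26]
-130 [0, 1, 15, 24, 26, 0, 0, 0, 0, 23, 27, 28, 0, 0, 0, 0, 0, 0, 0, 16, 27]
-115 [0, 0, 11, 27, 28, 1, 0, 0, 0, 22, 25, 29, 0, 0, 0, 0, 0, 0, 0, 14, 26]
-100 [0, 0, 0, 2, 0, 0, 0, 0, 0, 16, 28, 27, 0, 0, 0, 0, 0, 0, 0, 6, 11]
-8
[... 297 characters left out ...]
5, 23, 25, 20, 22, 0, 0, 0]
-25 [0, 0, 0, 24, 20, 24, 21, 10, 11, 23, 26, 29, 11, 23, 24, 24, 23, 16, 0, 0, 0]
-10 [0, 0, 0, 24, 13, 7, 10, 7, 12, 13, 13, 22, 3, 18, 16, 20, 16, 17, 0, 0, 0]
5 [0, 0, 0, 23, 2, 12, 27, 21, 29, 8, 2, 13, 27, 22, 25, 22, 3, 14, 0, 0, 0]
20 [0, 0, 0, 19, 2, 16, 22, 25, 34, 5, 4, 13, 23, 26, 23, 26, 4, 14, 0, 0, 0]
35 [0, 0, 0, 19, 3, 17, 23, 21, 34, 3, 1, 10, 22, 24, 24, 24, 5, 11, 0, 0, 0]
50 [0, 0, 0, 17, 1, 18, 21, 15, 3, 1, 1, 10, 23, 24, 22, 30, 9, 9, 0, 0, 0]
65 [0, 0, 0, 8, 1, 7, 7, 2, 3, 5, 1, 4, 5, 7, 7, 4, 6, 6, 0, 0, 0]
80 [0, 0, 0, 0, 0, 0, 0, 0, 0, 0, 0, 0, 0, 1, 0, 0, 0, 0, 0, 0, 0]
95 [0, 0, 0, 0, 0, 0, 0, 0, 0, 0, 0, 0, 0, 0, 0, 0, 0, 0, 0, 0, 0]
```

Emit:
send_rows(series=[[70,[0.08,-0.13,-0.8],[0,0,0]],[70,[0,0,-0.8],[0,0,0]],[70,[0,0,-0.8],[0,0,0]],[70,[0,0,-0.6],[0,0,0]],[70,[0,0,-0.3],[0,0,0]],[70,[0,0,-0.14],[0,0,0]],[70,[0,0,0],[0,0,0]]])

```text
clock: 2.6
eef_pos: [594.1, 256.6, 162.5]
tool_rot: [3.141, 0.001, -3.079]
force: [0.0, -0.9, 0.4]
width: 69.9
gripper_force: 0.0
```

```bash
python3 - <<'E'
from h import *
s=cam('scene')['img'][120:300,300:460]; t=cam('top')['img'][140:290,150:250]
save(np.hstack([cv2.resize(s,(480,540)),cv2.resize(t,(320,540))]),'pics/pre.png')
E
```

```text
(no output)
```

View pics/pre.png

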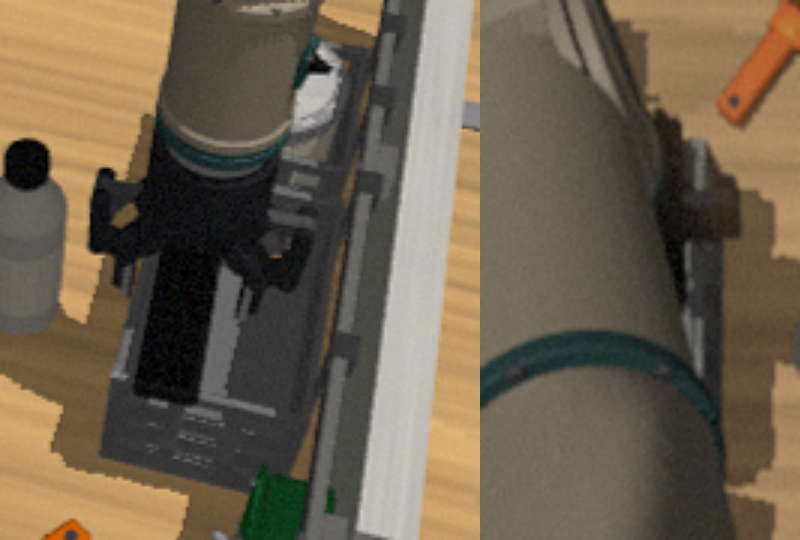

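The fingers straddle the brush block (crop 185,330), clear of the rim. Closing.

Emit:
send_rows(series=[[30,[0,0,-0.02],[0,0,0]],[30,[0,0,0],[0,0,0]],[30,[0,0,0],[0,0,0]],[30,[0,0,0],[0,0,0]],[30,[0,0,0],[0,0,0]]])

```text
clock: 3.32
eef_pos: [594.5, 256.2, 161.8]
tool_rot: [3.141, 0.002, -3.08]
force: [-0.6, 0.4, 5.6]
width: 40.4
gripper_force: 61.1
```

Emit:
send_rows(series=[[30,[0,0,0.2],[0,0,0]],[30,[0,0,0.6],[0,0,0]],[30,[0,0,0.87],[0,0,0]],[30,[0,0,0],[0,0,0]]])

```text
clock: 3.82
eef_pos: [596.5, 257.0, 266.0]
tool_rot: [3.138, 0.009, -3.08]
force: [1.0, 0.5, -1.6]
width: 40.8
gripper_force: 60.9
```

Emit:
send_rows(series=[[30,[0.3,-0.4,0],[0,0,0]],[30,[0.48,-0.65,0],[0,0,0]],[30,[0.48,-0.65,0],[0,0,0]],[30,[0.48,-0.65,0],[0,0,0]],[30,[0.48,-0.65,0],[0,0,0]],[30,[0.2,-0.27,0],[0,0,0]],[30,[0,0,0],[0,0,0]]])

```text
clock: 4.7
eef_pos: [739.0, 57.0, 259.4]
tool_rot: [-3.14, -0.002, -3.083]
force: [1.0, 0.5, -0.4]
width: 40.1
gripper_force: 60.8
```

Emit:
send_rows(series=[[30,[0,0,-0.7],[0,0,0]],[30,[0,0,-0.8],[0,0,0]],[30,[0,0,-0.8],[0,0,0]],[30,[0,0,-0.8],[0,0,0]],[30,[0,0,-0.5],[0,0,0]],[30,[0,0,-0.2],[0,0,0]],[30,[0,0,0],[0,0,0]]])

```text
clock: 5.58
eef_pos: [738.4, 61.0, 32.6]
tool_rot: [3.141, -0.001, -3.079]
force: [0.1, 0.6, -0.4]
width: 40.5
gripper_force: 60.8
```

```bash
python3 - <<'E'
from h import *
d=cam('scene'); W=cloud(d); im=d['img']; 
Z=W[...,2]; k=(abs(W[...,0]-700)<180)&(abs(W[...,1]-62)<35)&(im.max(2)<60)&(Z<60)
print(k.sum(),W[k].min(0),W[k].max(0),np.percentile(Z[k],[1,5,50,95]))
save(cv2.resize(im[150:400,180:460],(670,600)),'pics/brush.png')
s=sensors.read_state();print(s['eef_pos'],s['force'],s['qpos'].round(2))
E
```

```text
994 [ 603.45036385   28.36872198 -754.48938347] [816.03321676  95.76539816  59.95250609] [18.10775415 23.42034529 45.20434073 58.16254498]
[739.50659317  60.78646247  33.9032843 ] [ 1.22688196  0.48109983 -1.33400341] [-0.13  1.    0.02  1.36 -0.02  0.78  1.53]
```

View pics/brush.png

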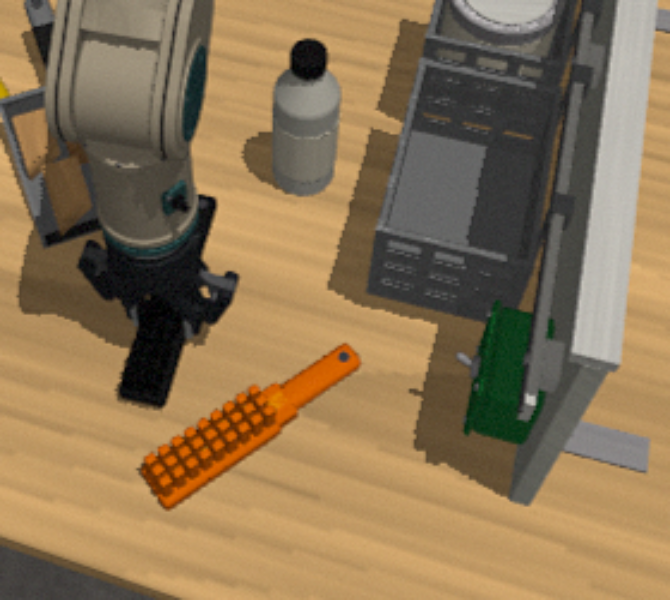

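The brush is held level (picture 155,350), about 11 mm above the bench, clear of the pan, bottle and orange brush. Lowering to contact.

Emit:
send_rows(series=[[30,[0,0,-0.12],[0,0,0]],[30,[0,0,-0.03],[0,0,0]],[30,[0,0,0],[0,0,0]]])

```text
clock: 6.0
eef_pos: [739.2, 59.7, 24.2]
tool_rot: [3.142, 0.0, -3.08]
force: [0.5, 0.3, -1.5]
width: 40.3
gripper_force: 60.8
```

Emit:
send_rows(series=[[30,[0,0,-0.03],[0,0,0]],[30,[0,0,-0.02],[0,0,0]],[30,[0,0,0],[0,0,0]]])

```text
clock: 6.38
eef_pos: [739.3, 59.8, 21.9]
tool_rot: [3.142, 0.0, -3.08]
force: [-2.4, -0.8, 4.9]
width: 40.4
gripper_force: 61.5
```

Emit:
send_rows(series=[[65,[0,0,0],[0,0,0]],[65,[0,0,0],[0,0,0]],[65,[0,0,0],[0,0,0]],[65,[0,0,0],[0,0,0]],[65,[0,0,0.2],[0,0,0]],[65,[0,0,0.8],[0,0,0]],[65,[0,0,0.8],[0,0,0]],[65,[0,0,0.8],[0,0,0]]])

```text
clock: 7.38
eef_pos: [739.2, 59.8, 179.5]
tool_rot: [3.142, 0.001, -3.08]
force: [1.2, -0.4, -0.1]
width: 64.7
gripper_force: 0.0
```

Emit:
send_rows(series=[[65,[-0.13,-0.11,0],[0,0,-1]],[65,[-0.13,-0.11,0],[0,0,-1]],[65,[-0.13,-0.11,0],[0,0,-1]],[65,[-0.13,-0.11,0],[0,0,-1]],[65,[-0.13,-0.11,0],[0,0,-1]],[65,[-0.13,-0.11,0],[0,0,-1]],[65,[-0.13,-0.11,0],[0,0,-1]],[65,[-0.13,-0.11,0],[0,0,-1]]])

```text
clock: 8.38
eef_pos: [676.7, 6.9, 178.0]
tool_rot: [3.141, 0.001, 2.503]
force: [-0.3, 1.3, 0.1]
width: 65.1
gripper_force: 0.0
```

Emit:
send_rows(series=[[65,[-0.13,-0.11,0],[0,0,-1]],[65,[-0.13,-0.11,0],[0,0,-1]],[65,[-0.13,-0.11,0],[0,0,-1]],[65,[-0.13,-0.11,0],[0,0,-1]],[65,[-0.13,-0.11,0],[0,0,-1]],[65,[-0.13,-0.11,0],[0,0,-1]],[65,[-0.13,-0.11,0],[0,0,-1]],[65,[-0.13,-0.11,0],[0,0,-1]]])

```text
clock: 9.38
eef_pos: [614.4, -45.8, 177.9]
tool_rot: [3.14, -0.0, 1.805]
force: [0.7, -0.1, -0.0]
width: 65.1
gripper_force: 0.0
```

Emit:
send_rows(series=[[65,[-0.13,-0.11,0],[0,0,-1]],[65,[-0.13,-0.11,0],[0,0,-1]],[65,[-0.13,-0.11,0],[0,0,-1]],[65,[-0.13,-0.11,0],[0,0,-1]],[65,[-0.13,-0.11,0],[0,0,-1]],[65,[-0.13,-0.11,0],[0,0,-1]],[65,[-0.13,-0.11,0],[0,0,-1]],[65,[-0.13,-0.11,0],[0,0,-1]]])

```text
clock: 10.38
eef_pos: [552.1, -98.5, 177.8]
tool_rot: [3.14, -0.001, 1.107]
force: [-0.2, 0.5, -0.0]
width: 64.8
gripper_force: 0.0
```

Emit:
send_rows(series=[[65,[-0.13,-0.11,0],[0,0,-1]],[65,[-0.13,-0.11,0],[0,0,-1]],[65,[-0.13,-0.11,0],[0,0,-1]],[65,[-0.13,-0.11,0],[0,0,-1]],[65,[-0.13,-0.11,0],[0,0,-0.7]],[65,[0,0,0],[0,0,0]]])

```text
clock: 11.12
eef_pos: [512.6, -132.1, 177.4]
tool_rot: [3.141, -0.0, 0.698]
force: [0.2, 0.1, -0.2]
width: 65.0
gripper_force: 0.0
```

Emit:
send_rows(series=[[65,[0,0,0],[0.64,-0.77,0]],[65,[0,0,0],[0.64,-0.77,0]],[65,[0,0,0],[0.64,-0.77,0]],[65,[0,0,0],[0,0,0]]])

```text
clock: 11.62
eef_pos: [512.2, -133.0, 177.3]
tool_rot: [3.14, -0.263, 0.696]
force: [0.0, -0.2, 0.5]
width: 65.0
gripper_force: 0.0
```

```bash
cat >> h.py <<'E'
from scipy.spatial.transform import Rotation as Ro
def st():
    s=sensors.read_state(); R=Ro.from_euler('xyz',s['tool_rot']).as_matrix()
    print('t',round(s['clock'],2),'p',s['eef_pos'].round(1),'q',s['qpos'].round(2),'F',s['force'].round(1),'M',s['torque'].round(2),'w',round(s['width'],1))
    print('x',R[:,0].round(3),'y',R[:,1].round(3),'z',R[:,2].round(3)); return s,R
E
python3 - <<'E'
from h import *
st(); d=cam('scene'); W=cloud(d); im=d['img']; Z=W[...,2]
k=(abs(W[...,0]-700)<180)&(abs(W[...,1]-62)<45)&(im.max(2)<60)&(Z<70)&(Z>8)
r=cv2.minAreaRect(W[k][:,:2].astype(np.float32)); print(r,np.percentile(Z[k],[2,50,98]))
d=cam('top'); save(cv2.resize(d['img'][100:380,200:460],(557,600)),'pics/top1.png')
E
```

```text
t 11.62 p [ 512.2 -133.   177.3] q [ 0.03  0.56  0.45  2.06 -0.87  0.63  0.27] F [ 0.  -0.2  0.5] M [-0.15  0.2   0.01] w 65.0
x [0.741 0.619 0.26 ] y [ 0.641 -0.768  0.001] z [ 0.2    0.165 -0.966]
((711.4883422851562, 57.53820037841797), (210.5826873779297, 41.72209167480469), 4.890049457550049) [11.85089872 31.01675896 48.26137315]
```

View pics/top1.png

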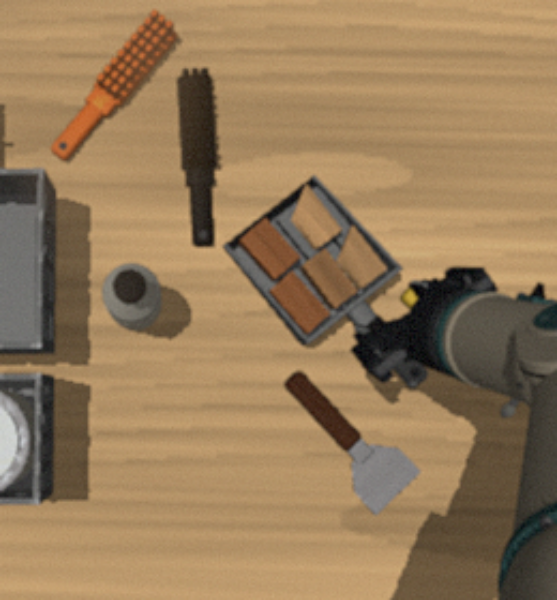

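The brush lies released at top crop (197,155). The gripper is above the pan handle, leaning back 15°, with the yellow handle and scraper clear of the fingers. Descending.

Emit:
send_rows(series=[[60,[0.03,-0.02,-0.8],[0,0,0]],[60,[0,0,-0.8],[0,0,0]],[60,[0,0,-0.5],[0,0,0]],[60,[0,0,-0.21],[0,0,0]],[60,[0,0,0],[0,0,0]],[60,[0,0,0],[0,0,0]]])

```text
clock: 12.48
eef_pos: [516.0, -132.9, 39.1]
tool_rot: [3.14, -0.261, 0.701]
force: [-0.6, 0.2, 0.3]
width: 60.0
gripper_force: 0.0
```

```bash
python3 - <<'E'
from h import *
st()
a=cam('scene')['img'][100:260,130:290]; b=cam('top')['img'][170:320,290:440]
save(np.hstack([cv2.resize(a,(400,400)),cv2.resize(b,(400,400))]),'pics/pg.png')
E
```

```text
t 12.47 p [ 516.  -132.9   39.1] q [ 0.35  0.78 -0.02  2.11 -1.1   0.23  0.54] F [-0.6  0.2  0.3] M [-0.15  0.19  0.03] w 60.0
x [0.738 0.623 0.258] y [ 0.645 -0.765  0.002] z [ 0.199  0.165 -0.966]
```

View pics/pg.png

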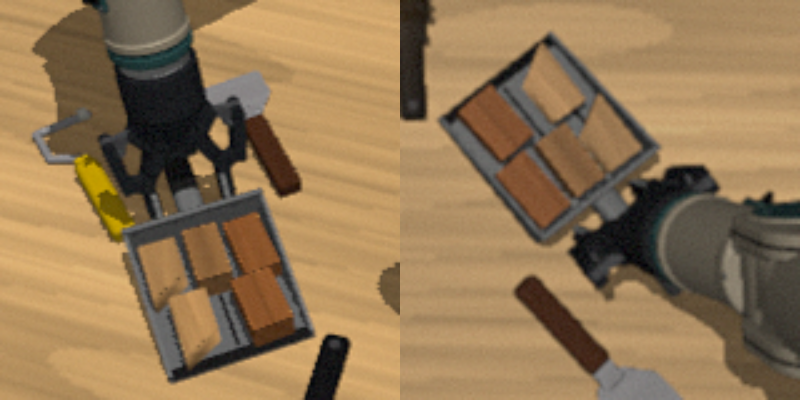

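The fingers straddle the handle, but joints 5 and 6 sit at their limits, so I reduce the lean before closing.

Emit:
send_rows(series=[[60,[0,0,0],[-0.64,0.77,0]],[60,[0,0,0],[-0.64,0.77,0]],[60,[0,0,0],[0,0,0]],[60,[0,0,0],[0,0,0]]])

```text
clock: 13.08
eef_pos: [514.9, -133.1, 39.1]
tool_rot: [-3.141, -0.088, 0.699]
force: [-0.6, -0.6, 0.3]
width: 60.1
gripper_force: 0.0
```

```bash
python3 -c "
from h import *
st()"
```

```text
t 13.07 p [ 514.9 -133.1   39.1] q [ 0.02  0.82  0.34  2.04 -0.91  0.41  0.25] F [-0.6 -0.6  0.3] M [-0.08  0.    0.03] w 60.1
x [0.762 0.641 0.088] y [ 0.644 -0.765 -0.   ] z [ 0.067  0.057 -0.996]
```

Emit:
send_rows(series=[[15,[0,0,0],[0,0,0]],[15,[0,0,0],[0,0,0]],[15,[0,0,0],[0,0,0]],[15,[0,0,0],[0,0,0]],[15,[0,0,0],[0,0,0]],[15,[0,0,0],[0,0,0]]])

```text
clock: 13.82
eef_pos: [515.0, -135.1, 39.3]
tool_rot: [3.14, -0.086, 0.697]
force: [-1.4, -4.2, 6.9]
width: 25.5
gripper_force: 59.4
```

Emit:
send_rows(series=[[15,[0,0,0.1],[0,0,0]],[15,[0,0,0.15],[0,0,0]],[15,[0,0,0.15],[0,0,0]],[15,[0,0,0],[0,0,0]],[15,[0,0,0],[0,0,0]]])

```text
clock: 14.45
eef_pos: [515.1, -132.9, 62.8]
tool_rot: [-3.141, -0.087, 0.699]
force: [-0.1, -0.6, -3.5]
width: 25.5
gripper_force: 58.8
```

```bash
cat >> h.py <<'E'
def pan(g=(514.9,-133.1),yaw=40):
    # tilt of the pan: heights of its grey rear/side wall tops by depth (scene)
    d=cam('top'); W=cloud(d); im=d['img']; a=np.radians(yaw)
    q=W[...,:2]-np.array(g); X=q@[np.cos(a),np.sin(a)]-98; Y=q@[-np.sin(a),np.cos(a)]
    return d,W,X,Y
E
python3 - <<'E'
from h import *
st(); d,W,X,Y=pan(); Z=W[...,2]; sat=cv2.cvtColor(d['img'],cv2.COLOR_RGB2HSV)[...,1]
for x0 in range(-85,90,15):
    o=[]
    for s in(-1,1):
        k=(abs(Y*s-72)<5)&(abs(X-x0)<6)&(sat<90); o.append(np.percentile(Z[k],85).round(1) if k.sum()>2 else None)
    k=(abs(Y)<60)&(abs(X-x0)<6)&(sat<90)&(Z<100);o.append(np.percentile(Z[k],20).round(1) if k.sum()>2 else None)
    print(x0,o, 'expect wall',np.interp(x0,[-75,75],[48,12]))
save(cv2.resize(d['img'][170:320,290:440],(500,500)),'pics/lift.png')
E
```

```text
t 14.45 p [ 515.1 -132.9   62.8] q [-0.02  0.78  0.4   2.04 -0.87  0.46  0.2 ] F [-0.1 -0.6 -3.5] M [-0.27  0.28  0.  ] w 25.5
x [0.762 0.641 0.087] y [ 0.644 -0.765 -0.001] z [ 0.066  0.057 -0.996]
-85 [None, np.float64(591.8), np.float64(53.0)] expect wall 48.0
-70 [np.float64(74.5), np.float64(75.0), np.float64(27.7)] expect wall 46.8
-55 [np.float64(67.1), np.float64(67.2), np.float64(27.4)] expect wall 43.2
-40 [np.float64(63.9), np.float64(66.3), np.float64(28.1)] expect wall 39.6
-25 [np.float64(60.9), np.float64(60.1), np.float64(26.3)] expect wall 36.0
-10 [np.float64(57.0), np.float64(56.1), np.float64(26.0)] expect wall 32.4
5 [np.float64(53.6), np.float64(55.2), np.float64(26.1)] expect wall 28.8
20 [np.float64(50.3), np.float64(49.7), np.float64(26.1)] expect wall 25.2
35 [np.float64(45.4), np.float64(46.6), np.float64(26.4)] expect wall 21.6
50 [np.float64(41.1), np.float64(44.1), np.float64(25.9)] expect wall 18.0
65 [np.float64(38.1), np.float64(41.9), np.float64(25.7)] expect wall 14.399999999999999
80 [None, None, None] expect wall 12.0
```

Lifted about 24 mm, and the wall heights are up evenly, so the pan is level with no droop. Raising, then carrying.

Emit:
send_rows(series=[[15,[0,0,0.3],[0,0,0]],[15,[0,0,0.6],[0,0,0]],[15,[0,0,0.6],[0,0,0]],[15,[0,0,0.6],[0,0,0]],[15,[0,0,0.6],[0,0,0]],[15,[0,0,0.4],[0,0,0]],[15,[0,0,0.2],[0,0,0]],[15,[0,0,0],[0,0,0]]])

```text
clock: 15.5
eef_pos: [515.1, -133.1, 260.9]
tool_rot: [-3.141, -0.087, 0.699]
force: [-0.7, 0.6, -3.8]
width: 25.1
gripper_force: 59.4
```

Emit:
send_rows(series=[[15,[0.04,0.17,0],[0,0,0.4]],[15,[0.08,0.34,0],[0,0,0.9]],[15,[0.08,0.34,0],[0,0,0.9]],[15,[0.08,0.34,0],[0,0,0.9]],[15,[0.08,0.34,0],[0,0,0.9]],[15,[0.08,0.34,0],[0,0,0.9]],[15,[0.04,0.17,0],[0,0,0.5]],[15,[0,0,0],[0,0,0]]])

```text
clock: 16.5
eef_pos: [544.1, -10.0, 260.8]
tool_rot: [-3.141, -0.087, 1.172]
force: [0.6, 0.5, -3.8]
width: 24.9
gripper_force: 59.3
```

```bash
python3 - <<'E'
from h import *
st()
a=cam('scene')['img']; b=cam('top')['img']
save(np.hstack([cv2.resize(a,(400,300)),cv2.resize(b,(400,300))]),'pics/carry.png')
E
```

```text
t 16.5 p [544.1 -10.  260.8] q [-0.38  0.51  0.59  1.84 -0.46  0.9   0.05] F [ 0.6  0.5 -3.8] M [-0.42  0.14 -0.02] w 24.9
x [0.387 0.918 0.087] y [ 0.922 -0.388 -0.001] z [ 0.033  0.08  -0.996]
```

View pics/carry.png

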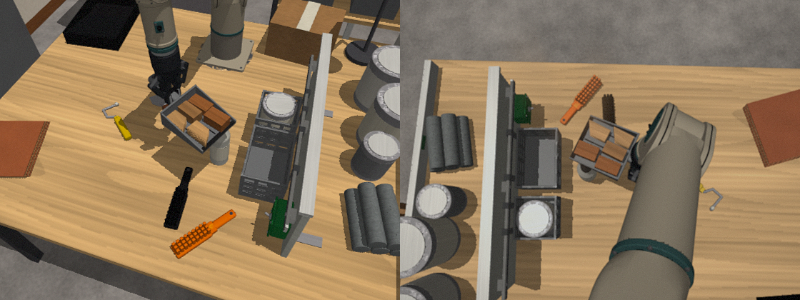

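The pan is level with all five offcuts in it (right half 605,145), heading for the empty wide basket (540,157). Continuing.

Emit:
send_rows(series=[[15,[0.04,0.16,0],[0,0,0.5]],[15,[0.08,0.31,0],[0,0,0.9]],[15,[0.08,0.31,0],[0,0,0.9]],[15,[0.08,0.31,0],[0,0,0.9]],[15,[0.08,0.31,0],[0,0,0.9]],[15,[0.07,0.3,0],[0,0,0.9]],[15,[0,0,0],[0,0,0]],[15,[0,0,0],[0,0,0]]])

```text
clock: 17.6
eef_pos: [569.6, 90.3, 260.8]
tool_rot: [-3.141, -0.086, 1.605]
force: [0.1, -0.1, -4.3]
width: 25.2
gripper_force: 59.3
```

```bash
cat > lip.py <<'E'
from h import *
s,R=st(); T=Ro.from_rotvec([0,0,0])
p=s['eef_pos']; th0=np.radians(5)   # pan x in tool at grasp: tool tilted 5 deg mouth-up
x=R[:,0]*np.cos(th0)+R[:,2]*np.sin(th0); zz=-R[:,2]*np.cos(th0)+R[:,0]*np.sin(th0)
lip=p+173*x-37*zz
a=np.radians(2.1); c=np.array([563,288,30]); dd=lip-c
print('pan x',x.round(3),'tilt',np.degrees(np.arccos(zz[2])).round(1),'lip',lip.round(1),'in basket',np.round([dd[0]*np.cos(a)+dd[1]*np.sin(a),-dd[0]*np.sin(a)+dd[1]*np.cos(a),dd[2]],1))
E
python3 lip.py
```

```text
t 17.6 p [569.6  90.3 260.8] q [-0.46  0.54  0.47  1.73 -0.4   0.96  0.22] F [ 0.1 -0.1 -4.3] M [-0.48 -0.01 -0.02] w 25.2
x [-0.034  0.996  0.086] y [ 0.999  0.035 -0.001] z [-0.004  0.086 -0.996]
pan x [-0.035  0.999 -0.002] tilt 0.1 lip [563.6 263.1 223.6] in basket [ -0.3 -24.9 193.6]
```

Step 2's position is met: level, lip at basket (0, -25, 194). Tipping about the lip now.

Emit:
send_rows(series=[[15,[0,0.065,0.15],[-1,-0.04,0]],[15,[0,0.09,0.075],[-1,-0.04,0]],[15,[0,0.11,0.067],[-1,-0.04,0]],[15,[0,0.13,0.058],[-1,-0.04,0]],[15,[0,0,0],[0,0,0]]])

```text
clock: 18.23
eef_pos: [569.4, 117.6, 281.1]
tool_rot: [-3.142, 0.261, 1.61]
force: [0.4, 0.2, -4.1]
width: 25.1
gripper_force: 59.3
```

```bash
python3 lip.py
```

```text
t 18.23 p [569.4 117.6 281.1] q [-0.78  0.61  0.65  1.65 -0.11  1.04 -0.12] F [ 0.4  0.2 -4.1] M [ 0.3   0.01 -0.04] w 25.1
x [-0.038  0.965 -0.258] y [ 0.999  0.039 -0.   ] z [ 0.01  -0.258 -0.966]
pan x [-0.037  0.939 -0.341] tilt 20.0 lip [563.5 267.4 187.3] in basket [ -0.2 -20.6 157.3]
```

Emit:
send_rows(series=[[15,[0,0.03,0.02],[-0.5,-0.02,0]],[15,[0,0.04,0.02],[-0.5,-0.02,0]],[15,[0,0.08,0.05],[-0.5,-0.02,0]],[15,[0,0.08,0.05],[-0.5,-0.02,0]],[15,[0,0.09,0.09],[-0.5,-0.02,0]],[15,[0,0.09,0.09],[-0.5,-0.02,0]],[15,[0,0.1,0.085],[-0.5,-0.02,0]],[15,[0,0.1,0.085],[-0.5,-0.02,0]]])

```text
clock: 19.23
eef_pos: [569.9, 152.2, 311.8]
tool_rot: [3.138, 0.615, 1.605]
force: [0.6, -0.4, -1.7]
width: 25.0
gripper_force: 59.5
```

Emit:
send_rows(series=[[15,[0,0.105,0.075],[-0.5,-0.02,0]],[15,[0,0.105,0.075],[-0.5,-0.02,0]],[15,[0,0.11,0.065],[-0.5,-0.02,0]],[15,[0,0.11,0.065],[-0.5,-0.02,0]],[15,[0,0,0],[0,0,0]],[15,[0,0,0],[0,0,0]],[15,[0,0,0],[0,0,0]],[15,[0,0,0],[0,0,0]]])

```text
clock: 20.23
eef_pos: [569.8, 176.7, 328.4]
tool_rot: [3.137, 0.786, 1.603]
force: [-0.0, 0.1, -2.1]
width: 25.4
gripper_force: 59.6
```

```bash
python3 lip.py; python3 - <<'E'
from h import *
a=cam('scene')['img'][90:330,250:490]; b=cam('top')['img'][130:330,130:330]
save(np.hstack([cv2.resize(a,(400,400)),cv2.resize(b,(400,400))]),'pics/tip.png')
E
```

```text
t 20.23 p [569.8 176.7 328.4] q [-1.08  0.85  0.83  1.41  0.15  1.38 -0.38] F [-0.   0.1 -2.1] M [1.04 0.04 0.09] w 25.4
x [-0.023  0.706 -0.708] y [0.999 0.036 0.003] z [ 0.027 -0.707 -0.707]
pan x [-0.021  0.642 -0.767] tilt 50.0 lip [567.3 259.4 172. ] in basket [  3.3 -28.7 142. ]
```

View pics/tip.png

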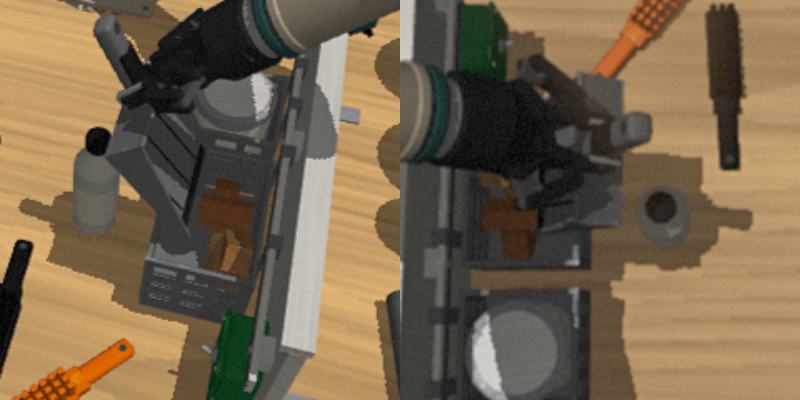

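The pan is empty and the offcuts are in the basket (right half 515,215); the wrist load has dropped by about 2 N. Raising and levelling the pan.

Emit:
send_rows(series=[[15,[0,-0.1,0.3],[0,0,0]],[15,[0,-0.1,0.6],[0,0,0]],[15,[0,-0.12,-0.2],[0.9,0.03,0]],[15,[0,-0.12,-0.2],[1,0.04,0]],[15,[0,-0.12,-0.2],[1,0.04,0]],[15,[0,-0.12,-0.2],[1,0.04,0]],[15,[0,-0.12,-0.2],[1,0.04,0]],[15,[0,-0.12,-0.2],[1,0.04,0]]])

```text
clock: 21.32
eef_pos: [569.9, 120.6, 311.4]
tool_rot: [3.139, 0.27, 1.605]
force: [-0.9, 0.2, -2.0]
width: 25.2
gripper_force: 59.5
```

Emit:
send_rows(series=[[15,[0,-0.12,-0.2],[1,0.04,0]],[15,[0,-0.12,-0.2],[1,0.04,0]],[15,[0,-0.12,-0.2],[1,0.04,0]],[15,[0,-0.12,-0.1],[1,0.04,0]],[15,[0,0,0],[0.1,0,0]],[15,[0,0,0],[0,0,0]]])

```text
clock: 22.08
eef_pos: [570.0, 93.3, 268.9]
tool_rot: [3.141, -0.086, 1.607]
force: [0.4, -0.2, -2.0]
width: 25.5
gripper_force: 59.4
```

```bash
python3 lip.py; python3 - <<'E'
from h import *
for n in('scene','top'):
    d=cam(n);W=cloud(d);a=np.radians(2.1);q=W-np.array([563,288,30]);X=q[...,0]*np.cos(a)+q[...,1]*np.sin(a);Y=-q[...,0]*np.sin(a)+q[...,1]*np.cos(a)
    h=cv2.cvtColor(d['img'],cv2.COLOR_RGB2HSV)
    k=(abs(X)<87)&(abs(Y)<57)&(h[...,1]>100)&(q[...,2]<140)&(q[...,2]>5)
    print(n,k.sum(),np.percentile(q[...,2][k],[2,50,90,99.5]).round(1))
    save(d['img'],f'pics/end_{n}.png')
E
```

```text
t 22.07 p [570.   93.3 268.9] q [-0.47  0.54  0.48  1.72 -0.4   0.97  0.22] F [ 0.4 -0.2 -2. ] M [-0.24 -0.07  0.02] w 25.5
x [-0.036  0.996  0.086] y [0.999 0.036 0.001] z [-0.002  0.086 -0.996]
pan x [-0.036  0.999 -0.001] tilt 0.1 lip [563.9 266.1 231.7] in basket [ 1.000e-01 -2.190e+01  2.017e+02]
scene 1442 [ 23.4  72.7  98.1 108.3]
top 1157 [ 21.6  75.3 100.3 109.6]
```

The offcut tops are at most about 110 mm in the basket frame, so their middles are below the rim. Returning the pan to its original spot.

Emit:
send_rows(series=[[15,[-0.04,-0.17,0],[0,0,-0.4]],[15,[-0.08,-0.34,0],[0,0,-0.9]],[15,[-0.08,-0.34,0],[0,0,-0.9]],[15,[-0.08,-0.34,0],[0,0,-0.9]],[15,[-0.08,-0.34,0],[0,0,-0.9]],[15,[-0.08,-0.34,0],[0,0,-1]],[15,[-0.08,-0.34,0],[0,0,-1]],[15,[-0.08,-0.34,0],[0,0,-1]]])

```text
clock: 23.18
eef_pos: [533.5, -61.0, 268.1]
tool_rot: [3.141, -0.087, 0.989]
force: [0.5, 0.5, -2.5]
width: 25.1
gripper_force: 59.4
```

Emit:
send_rows(series=[[15,[-0.08,-0.34,0],[0,0,-1]],[15,[-0.08,-0.34,0],[0,0,-1]],[15,[-0.08,-0.34,0],[0,0,-1]],[15,[-0.08,-0.2,0],[0,0,-0.4]],[15,[0,0,0],[0,0,0]],[15,[0,0,0],[0,0,0]]])

```text
clock: 23.92
eef_pos: [514.9, -132.0, 268.0]
tool_rot: [-3.141, -0.087, 0.7]
force: [0.6, 0.4, -2.6]
width: 25.3
gripper_force: 59.5
```

```bash
python3 lip.py
```

```text
t 23.93 p [ 514.9 -132.   268. ] q [-0.26  0.51  0.75  1.88 -0.54  0.91 -0.11] F [ 0.6  0.4 -2.6] M [-0.18  0.18 -0.02] w 25.3
x [0.762 0.642 0.087] y [ 0.644 -0.765 -0.001] z [ 0.066  0.057 -0.996]
pan x [0.765 0.644 0.   ] tilt 0.0 lip [647.2 -20.5 231. ] in basket [  72.8 -311.4  201. ]
```

Emit:
send_rows(series=[[15,[0,0,-0.5],[0,0,0]],[15,[0,0,-0.8],[0,0,0]],[15,[0,0,-0.8],[0,0,0]],[15,[0,0,-0.8],[0,0,0]],[15,[0,0,-0.5],[0,0,0]],[15,[0,0,-0.25],[0,0,0]],[15,[0,0,-0.05],[0,0,0]],[15,[0,0,0],[0,0,0]]])

```text
clock: 24.92
eef_pos: [515.4, -133.0, 46.9]
tool_rot: [3.14, -0.088, 0.699]
force: [-0.3, -0.2, -1.7]
width: 25.0
gripper_force: 59.4
```

Emit:
send_rows(series=[[15,[0,0,-0.03],[0,0,0]],[15,[0,0,-0.02],[0,0,0]],[15,[0,0,0],[0,0,0]],[15,[0,0,0],[0,0,0]]])

```text
clock: 25.42
eef_pos: [514.6, -132.8, 43.2]
tool_rot: [3.141, -0.087, 0.699]
force: [0.0, -0.4, -1.0]
width: 25.0
gripper_force: 59.4
```

Emit:
send_rows(series=[[15,[0,0,-0.03],[0,0,0]],[15,[0,0,-0.03],[0,0,0]],[15,[0,0,0],[0,0,0]],[15,[0,0,0],[0,0,0]]])

```text
clock: 25.92
eef_pos: [514.5, -132.9, 39.5]
tool_rot: [-3.142, -0.087, 0.699]
force: [-0.0, -0.7, -0.4]
width: 25.3
gripper_force: 59.5
```

```bash
python3 lip.py
```

```text
t 25.93 p [ 514.5 -132.9   39.5] q [ 0.01  0.82  0.36  2.05 -0.93  0.42  0.27] F [-0.  -0.7 -0.4] M [-0.1   0.07  0.  ] w 25.3
x [0.763 0.641 0.087] y [ 0.643 -0.766 -0.   ] z [ 0.066  0.056 -0.996]
pan x [ 0.766  0.643 -0.   ] tilt 0.0 lip [647.  -21.6   2.4] in basket [  72.6 -312.5  -27.6]
```

Emit:
send_rows(series=[[15,[0,0,-0.015],[0,0,0]],[15,[0,0,0],[0,0,0]],[35,[0,0,0],[0,0,0]],[60,[0,0,0],[0,0,0]],[60,[0,0,0],[0,0,0]],[60,[0,0,0],[0,0,0]],[60,[0,0,0],[0,0,0]]])

```text
clock: 26.8
eef_pos: [514.6, -132.9, 38.5]
tool_rot: [3.142, -0.087, 0.699]
force: [-0.4, 0.9, -0.4]
width: 60.0
gripper_force: 0.0
```

Emit:
send_rows(series=[[60,[0,0,0.2],[0,0,0]],[60,[0,0,0.6],[0,0,0]],[60,[0,0,0.8],[0,0,0]],[60,[0,0,0.8],[0,0,0]],[60,[0,0,0.8],[0,0,0]],[60,[-0.5,-0.3,0.4],[0,0,0]],[60,[-0.5,-0.3,0],[0,0,0]],[60,[0,0,0],[0,0,0]]])

```text
clock: 27.8
eef_pos: [452.3, -170.2, 255.9]
tool_rot: [3.141, -0.088, 0.694]
force: [0.5, 1.3, -0.4]
width: 60.3
gripper_force: 0.0
```

```bash
python3 - <<'E'
from h import *
st()
a=cam('scene'); b=cam('top'); W=cloud(b); h=cv2.cvtColor(b['img'],cv2.COLOR_RGB2HSV)
q=W[...,:2]-np.array([590,-72]);an=np.radians(40);X=q@[np.cos(an),np.sin(an)];Y=q@[-np.sin(an),np.cos(an)];Z=W[...,2]
for x0 in(-50,-20,10,40,65):
    k=(abs(X-x0)<8)&(abs(Y)<60)&(Z<60); print(x0,np.median(Z[k]).round(1),h[...,1][k].mean().round())
save(np.hstack([cv2.resize(a['img'],(400,300)),cv2.resize(b['img'],(400,300))]),'pics/final.png')
E
```

```text
t 27.8 p [ 452.3 -170.2  255.9] q [-0.18  0.46  0.76  2.01 -0.54  0.84  0.02] F [ 0.5  1.3 -0.4] M [-0.05  0.07 -0.03] w 60.3
x [0.766 0.637 0.087] y [ 0.64  -0.769  0.   ] z [ 0.067  0.056 -0.996]
-50 4.5 7.0
-20 4.6 7.0
10 4.8 7.0
40 4.6 7.0
65 5.2 25.0
```

View pics/final.png

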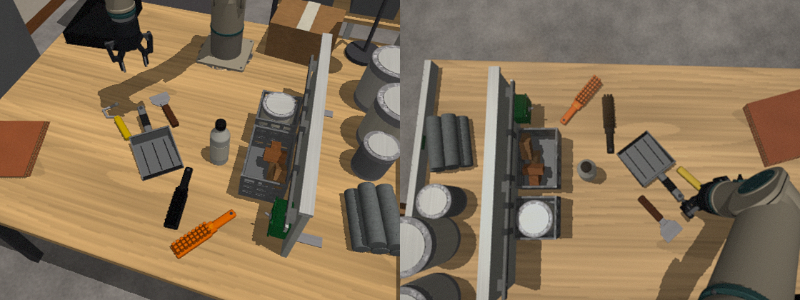

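The empty pan is flat on the bench (right half 647,158; floor at about 4.6 mm throughout). The brush is at (609,122), the offcuts are in the basket (533,160), nothing else has moved, and the gripper is clear.

```bash
python3 -c "
from h import *
print(ctrl.finish_job())"
```

```text
the job is handed in; nothing more can be done
None
```

The job is handed in, with no verdict returned: in the final pictures the brush lies on the bench, the offcuts are in the scrap basket with none left in the pan or on the bench, the empty dustpan is flat back in its place, and the scraper, roller handle, bottle and tin look undisturbed.

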